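Close the earth terminal box

ROBOT

A 7-joint arm with a two-finger parallel gripper is mounted at the origin on a cart in front of the work surface, level with it; the furniture and walls round the work are solid. World frame = base frame: x ahead of the robot, y to its left, z up, the work surface at z = 0. Lengths are in m, angles in rad, forces in N, time in s.
With the tool pointing down it reaches from about 0.425 to 0.875 m from the base axis. Payload 4.7 kg.
Tool frame: the origin (TCP) lies on the centre line of the jaws, within the pads' length; the fingertips stand 14 mm ahead of it and the grasp point (between the pads) lies 5 mm behind it; z points along the fingers, y is the line along which they close (so a half turn about z gives the same grasp; the last joint's range is limited). The gripper opens to 87 mm and grips with 3 to 60 N. Pads are 19 mm wide; open, the fingers measure 117 mm over their backs; the gripper's body (75 mm by 190 mm) begins 51 mm behind the grasp point.
Start: joints at [1.149, 0.321, -0.07, 1.45, 0.023, 1.371, -0.057], TCP at [0.274, -0.589, 0.237] pointing down, gripper open.
Joint ranges: [-2.86, 2.86], [-0.3, 2.09], [-1.38, 1.24], [0.06, 2.45], [-1.56, 4.7], [0.09, 2.05], [-2.69, 2.69]. Speed limits (rad/s): [2.57, 2.57, 3.14, 3.14, 3.14, 3.14, 3.14].

INTERFACE

Orientations are given as a rotation vector (axis times angle).
In Python, from bench import ctrl gives the robot as it stands.
- The arm moves only by the tool send_rows, never from a script. Its argument "steps" is a list of rows, each an object of numbers: "tx", "ty", "tz": the shift along the tool's x, y, z in units of 60 mm (1.0 is 60 mm); "turn": the turn about the tool's z in units of 8 degrees (1.0 is 8 degrees); "grip": the opening, from 0 (shut) to 1 (fully open). A call has 1 to 12 rows; each row shifts and turns the commanded pose from where the row before left it, along the tool's axes as they then stand; what a row does not reach is not made up. A row lasts 1/8 s, in which the tool goes at most 62.5 mm and 10.7 degrees, less where a joint would pass 70% of its speed; a pose out of reach is approached as far as the arm can. A call is refused whole if a number of a shift passes 1 or a number of a turn 1, either way. A call with a gripper value outside its range is refused whole. The fingers move at their own pace and stop on an object; "newtons" is the grip in N (left out, the last holds). Time passes only in rows, so rows that do not move let the fingers close. It gives the time, the measured TCP pose, the force, the opening and the grip force at its end, in the units of the state.
- ctrl.get_state(): the state, without advancing time (a new reading comes with each control period).
- ctrl.get_image(name): name is "scene" or "top" or "wrist"; returns a dict with "pixels" (420x560x3 uint8, red, green, blue), "K" (3x3 intrinsics, pixels), "cam_to_world" (4x4, takes a point from camera to world coordinates); the wrist camera has in their place "T_tool_cam" (4x4, takes a point from camera to tool coordinates, whose origin is the TCP and whose axes are the flange's). Camera axes: x right, y down, z forward; pixel columns grow to the right and rows downward; lengths in m; the calibration is good to about 2 mm. A picture is of the moment at which its call begins: read the wrist's pose just before it. There is no depth.
- ctrl.close_job(): hands the job in; it is judged then, once.
The state is a dict: "time": time; "joint_positions": joint angles; "qd": joint speeds; "joint_torque": joint torques, N m; "position": TCP position; "tool_rot": TCP orientation; "ft_force": force on the tool from outside, world axes, zero at the start; "torque": the same for the moment, N m; "grip_width": opening from 0.0 (shut) to 1.0 (fully open); "grip_force": force on a finger pad.
Only numpy, scipy, OpenCV 4.12 (cv2) and the standard library are available. Lean on these libraries where they do the work, as an engineer would, in place of code of your own. Each camera call takes 0.05 s, during which the arm holds its last target. There are 200 camera calls.

TASK

Close the low grey terminal box on the worktop: lay the loose steel cover plate in it over the copper bar and press the plate down against its two stiff clips until it lies flat and level on its seats at both ends. Then pull the slide bolt by its knob across the end of the cover as far as it goes, so that the cover is locked in. Leave the other things lying about where they are.

Things in the scene. Friction and masses are not known exactly. Their poses are not given: they have to be found in the camera images.
- cover: plain steel cover plate, 56 x 150 x 8 mm, 0.4 kg, lying loose and flat on the worktop with its good side (two small dark screw plugs on the middle line) upward. Origin: centre of its underside; x along the 56 mm width, y along the 150 mm length, z up out of the good side. Either end may go to either end of the box.
- terminal_box: low grey box fixed on the worktop; foot flange 100 x 262 x 6 mm (y -102 to 160 mm). Origin: on the worktop under the nest's centre; x across, y along it towards the slide bolt, z up. Two seat ledges 30 mm above the worktop (y +-61 to 85 mm) carry the cover's ends. Between y -54 and 54 mm it is only 44 mm wide and open at the sides: fingers holding the cover across its width pass down beside it.
- nest (a point): centre of the nest, 30 mm above the worktop, level with the ledges: where the cover's origin lies when seated; axes as the box. The nest is 61 x 155 mm (2.5 mm play a side), enclosed by four corner guides that rise 8 mm above the ledges and then flare outward to 16 mm above them as a lead-in.
- clip_left (a joint): m pressed down: round black push-in clip, 12 mm across, in the nest 52 mm from its centre towards the bolt (+y). At 0 its top stands 7 mm above the ledges; it stays where pressed, yields to about 9 N, and is level with the ledges at 0.007, as under a seated cover. The cover, when laid in, rests on the two clips.
- clip_right (a joint): the same, 52 mm from the nest's centre on the side away from the bolt (-y).
- bolt (a joint): m slid along the box's -y: flat steel slide bolt, 26 x 56 x 6 mm, on the +y end of the box. Near 0 it is drawn back clear of the nest; 0.032 is its stop, with 21 mm of it over the cover. It stays where left and moves at about 4 N. Its underside runs 2.8 mm above a seated cover: a cover that is not down blocks it.
- bolt_knob (a point): centre of the top of the bolt's upright round knob, dark steel, 20 mm across and 26 mm high (on a thinner neck), 84 mm above the worktop; stands 122 mm from the nest's centre when the bolt is at 0 and moves with the bolt.
- cover_end_left (a point): middle of the cover's underside at its +y end, 73 mm from its origin.
- cover_end_right (a point): middle of the cover's underside at its -y end, 73 mm from its origin.
- offcut: rust-brown flat bar offcut, about 130 mm long and 5 mm thick, narrower than the cover; bystander, to be left alone. Origin: centre of its underside.
- wood_wedge: small softwood block, 54 x 62 x 18 mm; bystander. Origin: centre of its underside.
- chisel: cold chisel, about 160 mm long, 18 mm thick; bystander. Origin: centre of its underside.
Things that resemble listed ones, but are neither listed nor needed, are in the scene too. Of the things that look like the cover, the middle-sized one is meant.

How it is judged:
On the way, in this order (a step that is already met when the one before it is completed fails the run):
1. the cover is pressed down flat on both seats while the bolt is still back (z of each of cover_end_left, cover_end_right in the frame of nest below 0.002 m and horizontal distance between cover and nest below 0.007 m and angle between the y axis of cover and the y axis of terminal_box, either way round below 0.08 rad and angle between cover's own z axis and vertical below 0.03 rad and value of joint bolt below 0.01 m), for 0.2 s.
2. the bolt is pulled across the cover to its stop (value of joint bolt above 0.028 m), for 0.2 s.
At the end, for the whole second after the job is handed in: The cover lies in the nest, centred within 7 mm and lined up with the box within 0.08 rad (either way round), good side up, both ends down within 2 mm of the seat ledges, at rest; the bolt stands within 4 mm of its stop over the cover (z of each of cover_end_left, cover_end_right in the frame of nest below 0.002 m and horizontal distance between cover and nest below 0.007 m and angle between the y axis of cover and the y axis of terminal_box, either way round below 0.08 rad and angle between cover's own z axis and vertical below 0.03 rad and value of joint bolt above 0.028 m and linear speed of cover below 0.02 m/s); the robot touches nothing.
It fails at once if the offcut is shifted by more than 40 mm (distance of offcut from where it was at the start of the episode above 0.04 m).
It fails at once if the wood wedge is shifted by more than 40 mm (distance of wood_wedge from where it was at the start of the episode above 0.04 m).
It fails at once if the chisel is shifted by more than 40 mm (distance of chisel from where it was at the start of the episode above 0.04 m).
It also fails if it takes over 61 s, if anything falls off the work surface, if the arm or the gripper's body presses on something with over 40 N, if the wrist force passes 120 N, or if a joint passes its speed limit or range.

## Working session

There is one attempt and no reset: what is moved stays moved. The work goes in short steps, Python scripts to look and compute and a tool call to move; the robot and the scene stay as the last step left them, time stands still between calls to the robot, and variables do not carry over. Pictures are saved under pics/ and viewed, at most 10 in all, crops included, and the job is handed in when it is done.

Besides the shell and the picture viewer there is one more tool, called after "Emit:" as a command line: name --argument value ..., lists and objects as JSON in quotes. send_rows: Moves the arm, as the interface text tells. Its arguments: {"type":"object","properties":{"steps":{"type":"array"},"newtons":{"type":"number"}},"required":["steps"]}

```bash
ls; mkdir -p pics; cat > h.py <<'E'
import numpy as np, cv2
from bench import ctrl
from scipy.spatial.transform import Rotation as R
def ray(im,uv):
    T=np.array(im['cam_to_world']);d=T[:3,:3]@np.linalg.inv(im['K'])@[uv[0],uv[1],1];return T[:3,3],d
def onz(im,uv,z):
    o,d=ray(im,uv);return o+d*(z-o[2])/d[2]
def tri(a,b):
    A=[];B=[]
    M=np.zeros((3,3));v=np.zeros(3)
    for o,d in (a,b):
        d=d/np.linalg.norm(d);P=np.eye(3)-np.outer(d,d);M+=P;v+=P@o
    return np.linalg.solve(M,v)
def wimg():
    s=ctrl.get_state();im=ctrl.get_image('wrist');T=np.eye(4);T[:3,:3]=R.from_rotvec(s['tool_rot']).as_matrix();T[:3,3]=s['position']
    im['cam_to_world']=T@im['T_tool_cam'];return im
def save(im,n):
    cv2.imwrite(f'pics/{n}.png',cv2.cvtColor(im['pixels'],cv2.COLOR_RGB2BGR));np.savez(f'pics/{n}.npz',**{k:im[k] for k in('K','cam_to_world','pixels')})
def load(n): return dict(np.load(f'pics/{n}.npz'))
E
python3 - <<'E'
from h import *
a=ctrl.get_image('top');save(a,'top');b=ctrl.get_image('scene');save(b,'scene')
print(ctrl.get_state());print(a['K'],a['cam_to_world'],b['cam_to_world'])
E
```

```text
pics
{'time': 0.1, 'joint_positions': array([ 1.14910305,  0.32174216, -0.07007011,  1.45156766,  0.02263312,
        1.37079808, -0.05690909]), 'qd': array([-3.61146892e-04,  5.04578617e-05, -3.98904137e-04, -2.77177085e-03,
        1.08899035e-03, -1.02797041e-03, -1.04798356e-03]), 'joint_torque': array([-1.46072987e-03, -4.92575741e+01, -4.06633392e-01, -3.13399959e+01,
       -6.41336432e-02,  3.93866468e-02,  8.53620782e-05]), 'position': array([ 0.27412113, -0.58884401,  0.23556776]), 'tool_rot': array([-3.06568755e+00, -6.78798768e-01,  7.86155139e-04]), 'ft_force': array([0.07183764, 0.0696519 , 0.2209217 ]), 'torque': array([-0.02528573,  0.01218581,  0.00440211]), 'grip_force': 0.0, 'grip_width': 1.0005973179619387}
[[405.57794378   0.         280.50773701]
 [  0.         405.57794378 212.70565338]
 [  0.           0.           1.        ]] [[ 0.01646029 -0.98313209  0.18215473  0.3718885 ]
 [-0.9998378  -0.01485255  0.01018694  0.07793311]
 [-0.00730965 -0.18229286 -0.98321711  0.99759398]
 [ 0.          0.          0.          1.        ]] [[-0.55509449  0.67515384 -0.48583681  1.23352343]
 [ 0.83178515  0.44923613 -0.32606803  0.53076179]
 [-0.00189063 -0.58511041 -0.81095144  1.2441492 ]
 [ 0.          0.          0.          1.        ]]
```

View pics/top.png

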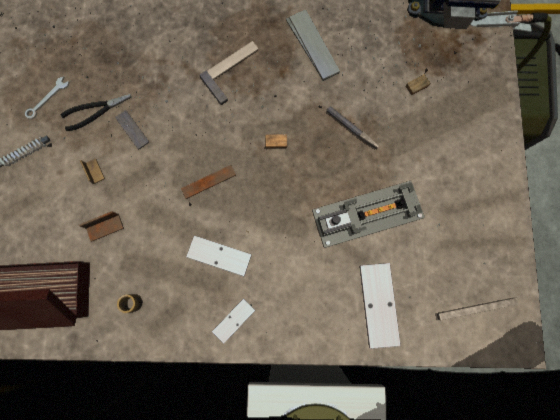

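View pics/scene.png

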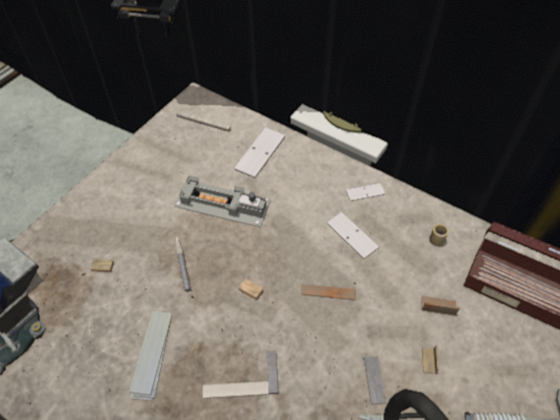

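Three white plates with two dark plugs appear in the top view: (219,256), (234,321) and (380,305). By size the middle one is (219,256). The box is at (368,213) with its bolt knob at (336,220), so +y points to image left. I'll check this in an enlarged crop.

```bash
python3 - <<'E'
import cv2,numpy as np
from h import *
a=cv2.imread('pics/top.png')
c1=cv2.resize(a[225:350,180:260],None,fx=4.5,fy=4.5,interpolation=cv2.INTER_CUBIC)[:560]
c2=cv2.resize(a[175:255,305:430],None,fx=3.5,fy=3.5,interpolation=cv2.INTER_CUBIC)
o=np.zeros((570,800,3),np.uint8);o[:c1.shape[0],:c1.shape[1]]=c1;o[:c2.shape[0],362:362+c2.shape[1]]=c2
cv2.imwrite('pics/crop1.png',o)
# white plate contours
im=load('top');g=cv2.cvtColor(a,cv2.COLOR_BGR2GRAY);_,m=cv2.threshold(g,165,255,0)
for c in cv2.findContours(m,0,2)[0]:
    if cv2.contourArea(c)>300 and cv2.boundingRect(c)[1]<365:
        r=cv2.minAreaRect(c);p=np.array([onz(im,q,.008)[:2] for q in cv2.boxPoints(r)])
        print(r[0],p.mean(0).round(4),np.linalg.norm(np.diff(p,axis=0),axis=1).round(3),p.round(3).tolist())
E
```

```text
(233.01556396484375, 320.5146789550781) [0.2943 0.1961] [0.104 0.039 0.104] [[0.269, 0.246], [0.345, 0.176], [0.32, 0.146], [0.244, 0.217]]
(379.7692565917969, 305.1538391113281) [ 0.3371 -0.1512] [0.072 0.194 0.07 ] [[0.428, -0.106], [0.438, -0.177], [0.245, -0.195], [0.236, -0.126]]
(218.45001220703125, 255.1500244140625) [0.448 0.238] [0.055 0.149 0.055] [[0.443, 0.316], [0.497, 0.302], [0.452, 0.159], [0.4, 0.175]]
(232.1538543701172, 59.73076248168945) [0.9691 0.2238] [0.145 0.023 0.144] [[0.935, 0.288], [1.023, 0.172], [1.003, 0.16], [0.916, 0.275]]
```

View pics/crop1.png

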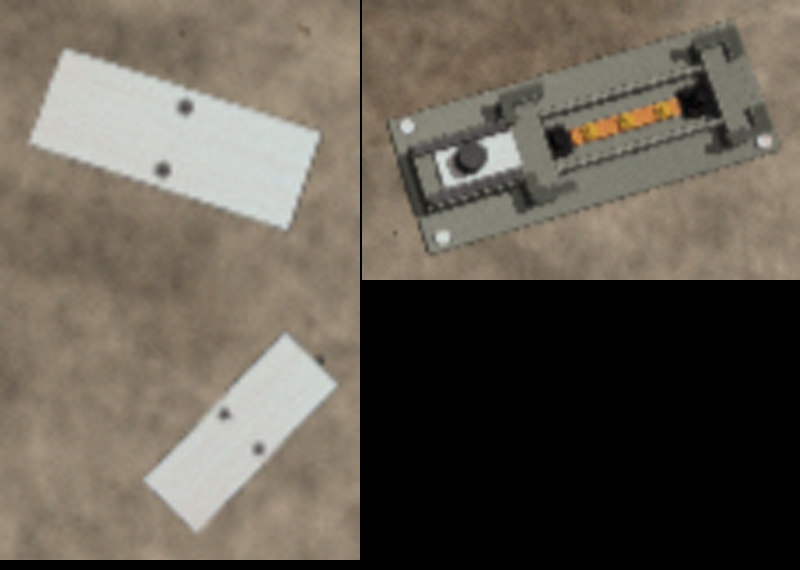

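The crop confirms the cover: measured 149 x 55 mm at (219,256), against 104 x 39 and 194 x 71 for the other two. Next I compute the box pose and the first move.

```bash
cat >> h.py <<'E'
def yaw_y(s):  # heading of tool y, world
    M=R.from_rotvec(s['tool_rot']).as_matrix();return np.arctan2(M[1,1],M[0,1])
def go(x,y,z,ty=None):
    s=ctrl.get_state();M=R.from_rotvec(s['tool_rot']).as_matrix()
    d=np.array([x,y,z])-s['position'];u=M.T@d/.06
    print('t',round(s['time'],2),'pos',s['position'].round(4),'yaw_y',round(np.degrees(yaw_y(s)),2),'tilt',M[:,2].round(4),'units xyz',u.round(3),'max rows',np.ceil(abs(u).max()),'F',s['ft_force'].round(1),'q7',s['joint_positions'][6].round(2),end=' ')
    if ty is not None:
        a=(np.degrees(ty-yaw_y(s))+90)%180-90;print('turn units(tool z down)',round(-a/8,2))
E
python3 - <<'E'
from h import *
im=load('top')
c=[onz(im,q,.006)[:2] for q in [(312.4,209.9),(411,181.3),(424.1,217.3),(324.4,247.9)]]
c=np.array(c);print(c.round(4),np.linalg.norm(np.roll(c,-1,0)-c,axis=1))
ydir=(c[0]+c[3]-c[1]-c[2]);ydir/=np.linalg.norm(ydir)
o=c.mean(0)-ydir*.029
print('origin',o,'yheading',np.degrees(np.arctan2(ydir[1],ydir[0])))
k=onz(im,(335.9,219.9),.084)[:2];print('knob',k,(k-o)@ydir,np.cross(ydir,k-o))
import math
cy=math.atan2(.302-.159,.497-.452);print('cover heading',math.degrees(cy))
xh=np.arctan2(ydir[1],ydir[0])-np.pi/2
go(o[0]-.03,o[1],.25,xh)
E
```

```text
[[ 0.5639  0.009 ]
 [ 0.6409 -0.2389]
 [ 0.5494 -0.2673]
 [ 0.4697 -0.0206]] [0.25952512 0.09585827 0.259327   0.09871233]
origin [ 0.56474235 -0.15708784] yheading 107.58331894634766
knob [ 0.52636418 -0.03922621] 0.1239487282078223 0.0009799884682624785
cover heading 72.5319767487223
t 0.1 pos [ 0.2741 -0.5888  0.2356] yaw_y -65.03 tilt [-8.0e-04  1.5e-03 -1.0e+00] units xyz [ 6.975 -4.69  -0.233] max rows 7.0 F [0.1 0.1 0.2] q7 -0.06 turn units(tool z down) -10.33<stdin>:8: DeprecationWarning: Arrays of 2-dimensional vectors are deprecated. Use arrays of 3-dimensional vectors instead. (deprecated in NumPy 2.0)
```

Emit:
send_rows --steps '[{"tx": 0.87,"ty": -0.59,"tz": -0.05},{"tx": 0.87,"ty": -0.59,"tz": -0.05},{"tx": 0.87,"ty": -0.59,"tz": -0.05},{"tx": 0.87,"ty": -0.59},{"tx": 0.87,"ty": -0.59},{"tx": 0.87,"ty": -0.59},{"tx": 0.87,"ty": -0.59},{"tx": 0.87,"ty": -0.59},{"turn": -1},{"turn": -1},{"turn": -1},{"turn": -1}]'

```text
validation failed for argument at $.st...
```

Emit:
send_rows --steps '[{"turn": -1},{"turn": -1},{"turn": -1},{"turn": -1},{"turn": -1},{"turn": -1},{"turn": -0.33},{}]'

```text
validation failed for argument at $.st...
```

```bash
python3 - <<'E'
from h import *
go(.535,-.157,.25,np.radians(17.58))
a=wimg();save(a,'w1')
go(.448,.238,.25,np.radians(-17.5))
E
```

```text
t 0.1 pos [ 0.2741 -0.5888  0.2356] yaw_y -65.03 tilt [-8.0e-04  1.5e-03 -1.0e+00] units xyz [ 6.98  -4.69  -0.233] max rows 7.0 F [0.1 0.1 0.2] q7 -0.06 turn units(tool z down) -10.33
t 0.15 pos [ 0.2742 -0.5889  0.2357] yaw_y -65.03 tilt [-7.0e-04  1.3e-03 -1.0e+00] units xyz [  8.444 -11.271  -0.223] max rows 12.0 F [-0.1  0.3 -0.5] q7 -0.06 turn units(tool z down) -5.94
```

View pics/w1.png

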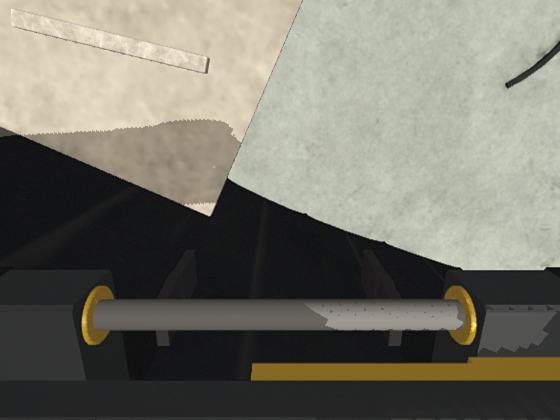

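The moves were refused, so the arm has not moved: w1 shows only the bench corner (210,210). Rows probably need every key.

Emit:
send_rows --steps '[{"tx": 0.87,"ty": -0.59,"tz": -0.05,"turn": 0,"grip": 1},{"tx": 0.87,"ty": -0.59,"tz": -0.05,"turn": 0,"grip": 1},{"tx": 0.87,"ty": -0.59,"tz": -0.05,"turn": 0,"grip": 1},{"tx": 0.87,"ty": -0.59,"tz": 0,"turn": 0,"grip": 1},{"tx": 0.87,"ty": -0.59,"tz": 0,"turn": 0,"grip": 1},{"tx": 0.87,"ty": -0.59,"tz": 0,"turn": 0,"grip": 1},{"tx": 0.87,"ty": -0.59,"tz": 0,"turn": 0,"grip": 1},{"tx": 0.87,"ty": -0.59,"tz": 0,"turn": 0,"grip": 1},{"tx": 0,"ty": 0,"tz": 0,"turn": -1,"grip": 1},{"tx": 0,"ty": 0,"tz": 0,"turn": -1,"grip": 1},{"tx": 0,"ty": 0,"tz": 0,"turn": -1,"grip": 1},{"tx": 0,"ty": 0,"tz": 0,"turn": -1,"grip": 1}]'

```text
time: 1.65
position: [0.5307, -0.1603, 0.2451]
tool_rot: [-2.757, -1.505, 0.001]
ft_force: [0.6, -0.7, 0.2]
grip_width: 0.994
grip_force: 0.0
```

Emit:
send_rows --steps '[{"tx": 0,"ty": 0,"tz": 0,"turn": -1,"grip": 1},{"tx": 0,"ty": 0,"tz": 0,"turn": -1,"grip": 1},{"tx": 0,"ty": 0,"tz": 0,"turn": -1,"grip": 1},{"tx": 0,"ty": 0,"tz": 0,"turn": -1,"grip": 1},{"tx": 0,"ty": 0,"tz": 0,"turn": -1,"grip": 1},{"tx": 0,"ty": 0,"tz": 0,"turn": -1,"grip": 1},{"tx": 0,"ty": 0,"tz": 0,"turn": -0.33,"grip": 1},{"tx": 0,"ty": 0,"tz": 0,"turn": 0,"grip": 1}]'

```text
time: 2.65
position: [0.5307, -0.1604, 0.2452]
tool_rot: [-1.856, -2.534, 0.0]
ft_force: [-0.1, 0.5, 0.2]
grip_width: 0.998
grip_force: 0.0
```

```bash
python3 - <<'E'
from h import *
a=wimg();save(a,'w2');print(a['T_tool_cam'],a['K'])
def proj(p):
    q=np.linalg.inv(a['cam_to_world'])@np.append(p,1);q=a['K']@q[:3];return (q[:2]/q[2]).round()
print(proj([.5647,-.157,.03]),proj([.526,-.039,.084]))
go(.448,.238,.25,np.radians(-17.5))
E
```

```text
[[ 6.81360797e-04 -9.53181958e-01 -3.02396578e-01  8.24305916e-02]
 [ 9.99999767e-01  6.59396308e-04  1.74724115e-04 -3.63526640e-04]
 [ 3.28553131e-05 -3.02396627e-01  9.53182186e-01 -1.47752762e-01]
 [ 0.00000000e+00  0.00000000e+00  0.00000000e+00  1.00000000e+00]] [[341.4387708    0.         278.59130899]
 [  0.         341.4387708  208.3444573 ]
 [  0.           0.           1.        ]]
[310. 186.] [318.  56.]
t 2.7 pos [ 0.5308 -0.1604  0.2452] yaw_y 17.55 tilt [-4.e-04  1.e-04 -1.e+00] units xyz [ 6.746  0.687 -0.079] max rows 7.0 F [0.1 0.6 0. ] q7 0.49 turn units(tool z down) 4.38
```

View pics/w2.png

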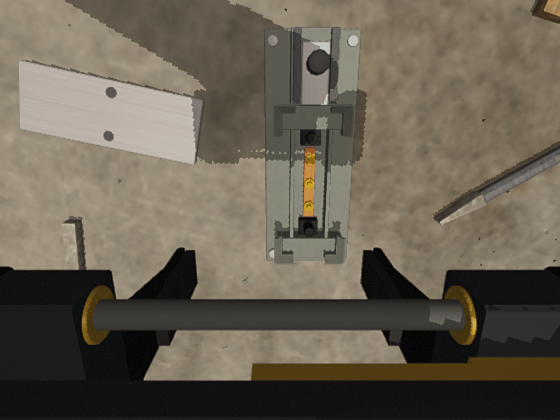

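The wrist view shows the box centred at (310,185), with clips at (311,135) and (308,228) and the knob at (318,61). The large decoy plate is at (110,110). Next I move over the cover.

Emit:
send_rows --steps '[{"tx": 0.886,"ty": 0.04,"tz": 0,"turn": 0,"grip": 1},{"tx": 0.886,"ty": 0.04,"tz": 0,"turn": 0,"grip": 1},{"tx": 0.886,"ty": 0.04,"tz": 0,"turn": 0,"grip": 1},{"tx": 0.886,"ty": 0.04,"tz": 0,"turn": 0,"grip": 1},{"tx": 0.886,"ty": 0.04,"tz": 0.2,"turn": 0,"grip": 1},{"tx": 0.886,"ty": 0.04,"tz": 0.2,"turn": 0,"grip": 1},{"tx": 0.886,"ty": 0.04,"tz": 0.35,"turn": 0,"grip": 1},{"tx": 0,"ty": 0,"tz": 0,"turn": 1,"grip": 1},{"tx": 0,"ty": 0,"tz": 0,"turn": 1,"grip": 1},{"tx": 0,"ty": 0,"tz": 0,"turn": 1,"grip": 1},{"tx": 0,"ty": 0,"tz": 0,"turn": 1,"grip": 1},{"tx": 0,"ty": 0,"tz": 0,"turn": 0.38,"grip": 1}]'

```text
time: 4.2
position: [0.4343, 0.1994, 0.2004]
tool_rot: [2.535, 1.855, -0.0]
ft_force: [0.7, 0.5, -0.5]
grip_width: 1.003
grip_force: 0.0
```

Emit:
send_rows --steps '[{"tx": 0,"ty": 0,"tz": 0,"turn": 0,"grip": 1},{"tx": 0,"ty": 0,"tz": 0,"turn": 0,"grip": 1}]'

```text
time: 4.45
position: [0.4343, 0.1994, 0.2004]
tool_rot: [2.532, 1.86, -0.0]
ft_force: [1.1, -1.2, -1.4]
grip_width: 0.998
grip_force: 0.0
```

```bash
python3 - <<'E'
from h import *
a=wimg();save(a,'w3')
g=cv2.cvtColor(a['pixels'],cv2.COLOR_RGB2GRAY);_,m=cv2.threshold(g[:245],0,255,cv2.THRESH_OTSU);print(_)
m=cv2.morphologyEx(m,cv2.MORPH_OPEN,np.ones((5,5)))
for c in cv2.findContours(m,0,2)[0]:
    if cv2.contourArea(c)>2000:
        r=cv2.minAreaRect(c);p=np.array([onz(a,q,.008)[:2] for q in cv2.boxPoints(r)])
        e=np.diff(p,axis=0);print(r,p.mean(0).round(4),np.linalg.norm(e,axis=1).round(4),np.degrees(np.arctan2(e[:,1],e[:,0])).round(1))
w=load('w2')['pixels'][20:270,255:370];w=cv2.resize(w,None,fx=2.4,fy=2.4,interpolation=cv2.INTER_CUBIC)
o=np.zeros((600,800,3),np.uint8);o[:w.shape[0],:w.shape[1]]=w;d=cv2.resize(a['pixels'][:300,70:490],None,fx=1.2,fy=1.2);o[:d.shape[0],290:290+d.shape[1]]=d
cv2.imwrite('pics/c2.png',o[:,:,::-1])
go(.448,.238,.1,np.radians(-17.5))
E
```

```text
101.0
((279.5, 121.99998474121094), (243.99996948242188, 558.9998779296875), 90.0) [0.4505 0.2467] [0.4895 0.2389 0.6043] [-17.4 -93.4 162.6]
t 4.5 pos [0.4343 0.1994 0.2004] yaw_y -17.41 tilt [ 0.e+00 -2.e-04 -1.e+00] units xyz [0.682 0.025 1.674] max rows 2.0 F [-0.1 -0.2 -0.5] q7 -0.78 turn units(tool z down) 0.01
```

View pics/c2.png

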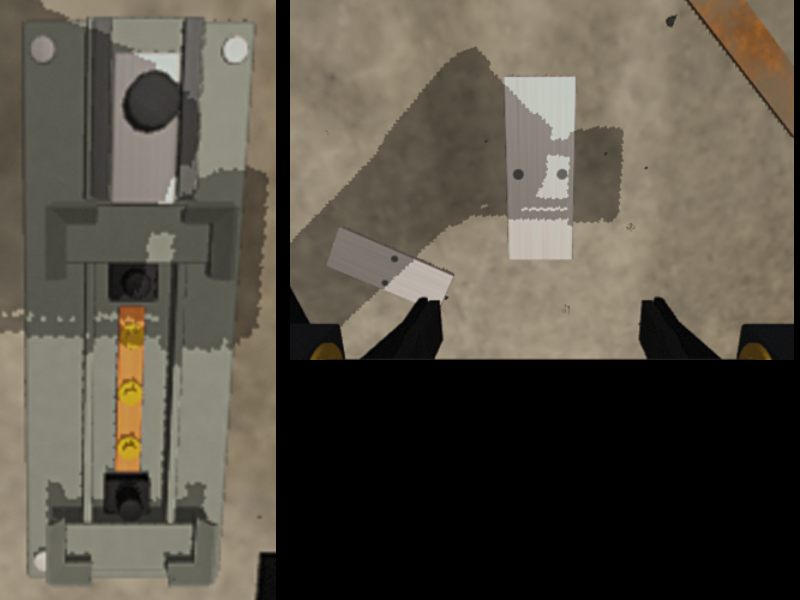

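The cover corners read in w3 are about (248,64), (308,64), (306,217) and (252,217), with plugs at (260,145) and (297,145). In w2 the clips are at (312,138) and (309,228) and the knob at (318,62).

```bash
python3 - 2>/dev/null <<'E'
from h import *
t=load('top');w2=load('w2');w3=load('w3')
c=np.array([onz(w3,q,.008)[:2] for q in [(248.3,64.2),(308.3,64.2),(305.8,216.7),(251.7,216.7)]])
e=np.roll(c,-1,0)-c;print('cover',c.mean(0),np.linalg.norm(e,axis=1),np.degrees(np.arctan2(e[:,1],e[:,0])))
for p,q in (((221.3,248.6),(296.7,145)),((216,262.8),(260,145))): print('plug',tri(ray(t,p),ray(w3,q)),onz(w3,q,.008))
k=tri(ray(t,(335.9,219.9)),ray(w2,(318.3,62.1)));print('knob',k,onz(w2,(318.3,62.1),.084))
for z in(.037,.03):
  A=onz(w2,(312.1,138.3),z);B=onz(w2,(309.2,228.3),z);d=A-B;print('clips',A,B,np.linalg.norm(d),(A+B)/2,np.degrees(np.arctan2(d[1],d[0])))
f=np.array([onz(w2,q,.006)[:2] for q in [(264.6,28.3),(362.1,28.3),(344.6,261.7),(266.7,258.8)]])
e=np.roll(f,-1,0)-f;print('fl',f,np.linalg.norm(e,axis=1),np.degrees(np.arctan2(e[:,1],e[:,0])))
# bottom/top flange screws triangulated w/ top: 
for n,p in (('top',(107.5,)),):pass
y=np.array([np.cos(np.radians(107.6)),np.sin(np.radians(107.6))])
print('nest from knob',onz(w2,(318.3,62.1),.084)[:2]-.122*y)
E
```

```text
cover [0.4465006  0.23704301] [0.05530698 0.14864251 0.05699233 0.14863414] [ -17.35699751 -106.86495516  162.63953641   72.48539471]
plug [0.46392423 0.23182929 0.00556386] [0.46376647 0.23219253 0.008     ]
plug [0.42914876 0.24292867 0.00737644] [0.4291877 0.2430015 0.008    ]
knob [ 0.52894973 -0.04116512  0.06882536] [ 0.52787318 -0.0430654   0.084     ]
clips [ 0.54948717 -0.10719151  0.037     ] [ 0.57908605 -0.20142579  0.037     ] 0.09877344210160617 [ 0.56428661 -0.15430865  0.037     ] 107.43744880154107
clips [ 0.55035107 -0.10768871  0.03      ] [ 0.58053205 -0.2037762   0.03      ] 0.10071592759248435 [ 0.56544156 -0.15573246  0.03      ] 107.43744880154112
fl [[ 0.47068728 -0.01983457]
 [ 0.56533751  0.01020316]
 [ 0.6423464  -0.2406205 ]
 [ 0.5483229  -0.26630695]] [0.09930222 0.26237926 0.09746903 0.25841038] [  17.60709698  -72.93225477 -164.72011023  107.48375664]
nest from knob [ 0.56476231 -0.15935466]
```

Emit:
send_rows --newtons 60 --steps '[{"tx": 0.66,"ty": 0.01,"tz": 0.5,"turn": 0,"grip": 1},{"tx": 0,"ty": 0,"tz": 0.8,"turn": 0,"grip": 1},{"tx": 0,"ty": 0,"tz": 0.8,"turn": 0,"grip": 1},{"tx": 0,"ty": 0,"tz": 0.5,"turn": 0,"grip": 1},{"tx": 0,"ty": 0,"tz": 0.3,"turn": 0,"grip": 1},{"tx": 0,"ty": 0,"tz": 0.16,"turn": 0,"grip": 1},{"tx": 0,"ty": 0,"tz": 0,"turn": 0,"grip": 1},{"tx": 0,"ty": 0,"tz": 0,"turn": 0,"grip": 1}]'

```text
time: 5.5
position: [0.4477, 0.2374, 0.0179]
tool_rot: [2.532, 1.859, 0.003]
ft_force: [0.4, -0.1, 0.7]
grip_width: 1.002
grip_force: 0.0
```

Emit:
send_rows --newtons 40 --steps '[{"tx": 0,"ty": 0,"tz": 0,"turn": 0,"grip": 0.4},{"tx": 0,"ty": 0,"tz": 0,"turn": 0,"grip": 0.4},{"tx": 0,"ty": 0,"tz": 0,"turn": 0,"grip": 0.4},{"tx": 0,"ty": 0,"tz": 0,"turn": 0,"grip": 0.4},{"tx": 0,"ty": 0,"tz": 0,"turn": 0,"grip": 0.4},{"tx": 0,"ty": 0,"tz": 0,"turn": 0,"grip": 0.4}]'

```text
time: 6.25
position: [0.4465, 0.2371, 0.0169]
tool_rot: [-2.532, -1.859, 0.001]
ft_force: [-1.9, 0.2, 2.6]
grip_width: 0.633
grip_force: 40.0
```

The grip stopped at 55 mm, so the cover is held. I lift it and carry it over the box.

Emit:
send_rows --steps '[{"tx": 0,"ty": 0,"tz": -0.3,"turn": 0,"grip": 0.4},{"tx": 0,"ty": 0,"tz": -0.8,"turn": 0,"grip": 0.4},{"tx": 0,"ty": 0,"tz": -0.9,"turn": 0,"grip": 0.4},{"tx": -0.3,"ty": 0.2,"tz": -0.3,"turn": 0,"grip": 0.4},{"tx": -0.6,"ty": 0.4,"tz": 0,"turn": 0,"grip": 0.4},{"tx": -0.7,"ty": 0.48,"tz": 0,"turn": 0,"grip": 0.4},{"tx": -0.7,"ty": 0.48,"tz": 0,"turn": 0,"grip": 0.4},{"tx": -0.7,"ty": 0.48,"tz": 0,"turn": 0,"grip": 0.4},{"tx": -0.7,"ty": 0.48,"tz": 0,"turn": 0,"grip": 0.4},{"tx": -0.7,"ty": 0.48,"tz": 0,"turn": 0,"grip": 0.4},{"tx": -0.7,"ty": 0.48,"tz": 0,"turn": 0,"grip": 0.4},{"tx": -0.57,"ty": 0.37,"tz": 0,"turn": 0,"grip": 0.4}]'

```text
time: 7.75
position: [0.5654, -0.1594, 0.1554]
tool_rot: [2.533, 1.857, 0.0]
ft_force: [0.9, 0.6, -4.0]
grip_width: 0.632
grip_force: 40.0
```

Emit:
send_rows --steps '[{"tx": 0,"ty": 0,"tz": 0,"turn": -0.7,"grip": 0.4},{"tx": 0,"ty": 0,"tz": 0,"turn": -0.8,"grip": 0.4},{"tx": 0,"ty": 0,"tz": 0,"turn": -0.8,"grip": 0.4},{"tx": 0,"ty": 0,"tz": 0,"turn": -0.8,"grip": 0.4},{"tx": 0,"ty": 0,"tz": 0,"turn": -0.8,"grip": 0.4},{"tx": 0,"ty": 0,"tz": 0,"turn": -0.45,"grip": 0.4},{"tx": 0,"ty": 0,"tz": 0,"turn": 0,"grip": 0.4},{"tx": 0,"ty": 0,"tz": 0,"turn": 0,"grip": 0.4}]'

```text
time: 8.75
position: [0.5652, -0.1569, 0.1551]
tool_rot: [1.862, 2.53, -0.0]
ft_force: [-0.2, 0.1, -3.8]
grip_width: 0.635
grip_force: 40.0
```

```bash
python3 - <<'E'
from h import *
a=wimg();save(a,'w4')
t=ctrl.get_image('top');save(t,'top2')
go(.565,-.157,.131,np.radians(17.45))
o=np.zeros((600,800,3),np.uint8);d=cv2.resize(a['pixels'][:300,90:470],None,fx=1.7,fy=1.7,interpolation=cv2.INTER_CUBIC);o[:510,:646]=d
cv2.imwrite('pics/c3.png',o[:,:,::-1])
E
```

```text
t 8.85 pos [ 0.5652 -0.1568  0.155 ] yaw_y 17.33 tilt [ 1.e-04 -2.e-04 -1.e+00] units xyz [-0.001 -0.004  0.4  ] max rows 1.0 F [-0.  -0.1 -3.5] q7 0.35 turn units(tool z down) -0.01
```

View pics/c3.png

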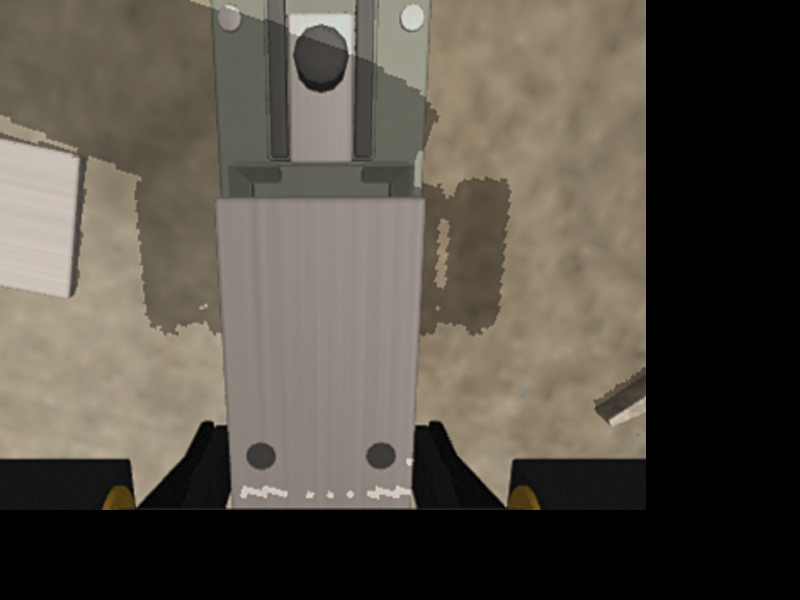

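The cover hangs straight, with its centre line at column 320 in line with the box slot (320) and knob (321). I'll check its lengthwise offset from the plugs at (261,456) and (381,456).

```bash
python3 - <<'E'
from h import *
a=load('w4');w2=load('w2');y=np.array([np.cos(np.radians(107.45)),np.sin(np.radians(107.45))]);x=np.array([y[1],-y[0]])
n=np.array([.5652,-.1568])
f=lambda p:((p[:2]-n)@x*1000,(p[:2]-n)@y*1000)
q=lambda u,v:(u/1.7+90,v/1.7)
for u,v in((261,456),(381,456),(217,199),(424,199)):print('cover',f(onz(a,q(u,v),.1463)))
print('knob',tri(ray(w2,(318.3,62.1)),ray(a,q(321,55))),f(onz(a,q(321,55),.084)))
print('screws z6',f(onz(a,q(230,17),.007)),f(onz(a,q(412,17),.007)))
w=lambda u,v:(u/2.4+255,v/2.4+20)
print('screws w2',f(onz(w2,w(42,49),.007)),f(onz(w2,w(235,49),.007)), f(onz(w2,w(40,560),.007)))
E
```

```text
cover (np.float64(-18.166322877705607), np.float64(0.6895051168090902))
cover (np.float64(17.799650495772344), np.float64(0.6205528445914323))
cover (np.float64(-27.192286606664315), np.float64(75.19826276108654))
cover (np.float64(26.809441733866283), np.float64(75.09836411684431))
knob [ 0.52875081 -0.04135595  0.07350223] (np.float64(0.06036619220983752), np.float64(119.61568119664845))
screws z6 (np.float64(-40.920841013247234), np.float64(148.25729723929297)) (np.float64(41.258338914528075), np.float64(148.1083923407556))
screws w2 (np.float64(-41.05535120826034), np.float64(147.6739208782041)) (np.float64(41.4309339956534), np.float64(147.90133706331824)) (np.float64(-42.69759498284878), np.float64(-91.45379011161957))
```

Everything agrees within 1 mm. Lowering the cover.

Emit:
send_rows --newtons 60 --steps '[{"tx": -0.01,"ty": 0,"tz": 0.5,"turn": 0,"grip": 0.4},{"tx": 0,"ty": 0,"tz": 0.5,"turn": 0,"grip": 0.4},{"tx": 0,"ty": 0,"tz": 0.3,"turn": 0,"grip": 0.4},{"tx": 0,"ty": 0,"tz": 0.15,"turn": 0,"grip": 0.4},{"tx": 0,"ty": 0,"tz": 0.1,"turn": 0,"grip": 0.4},{"tx": 0,"ty": 0,"tz": 0.07,"turn": 0,"grip": 0.4},{"tx": 0,"ty": 0,"tz": 0.05,"turn": 0,"grip": 0.4},{"tx": 0,"ty": 0,"tz": 0,"turn": 0,"grip": 0.4},{"tx": 0,"ty": 0,"tz": 0,"turn": 0,"grip": 0.4}]'

```text
time: 9.98
position: [0.5657, -0.1574, 0.055]
tool_rot: [1.86, 2.531, 0.0]
ft_force: [0.4, -0.1, -3.5]
grip_width: 0.625
grip_force: 60.0
```

Emit:
send_rows --newtons 60 --steps '[{"tx": 0,"ty": 0,"tz": 0.03,"turn": 0,"grip": 0.4},{"tx": 0,"ty": 0,"tz": 0.03,"turn": 0,"grip": 0.4},{"tx": 0,"ty": 0,"tz": 0.03,"turn": 0,"grip": 0.4},{"tx": 0,"ty": 0,"tz": 0.03,"turn": 0,"grip": 0.4},{"tx": 0,"ty": 0,"tz": 0,"turn": 0,"grip": 0.4},{"tx": 0,"ty": 0,"tz": 0,"turn": 0,"grip": 0.4}]'

```text
time: 10.72
position: [0.5658, -0.1575, 0.05]
tool_rot: [1.86, 2.531, -0.002]
ft_force: [-5.9, 0.3, 12.3]
grip_width: 0.63
grip_force: 60.0
```

Emit:
send_rows --newtons 60 --steps '[{"tx": 0,"ty": 0,"tz": 0.03,"turn": 0,"grip": 0.4},{"tx": 0,"ty": 0,"tz": 0.03,"turn": 0,"grip": 0.4},{"tx": 0,"ty": 0,"tz": 0.02,"turn": 0,"grip": 0.4},{"tx": 0,"ty": 0,"tz": 0,"turn": 0,"grip": 0.4},{"tx": 0,"ty": 0,"tz": 0,"turn": 0,"grip": 0.4}]'

```text
time: 11.35
position: [0.5658, -0.1574, 0.0467]
tool_rot: [1.86, 2.531, -0.004]
ft_force: [-10.4, 1.7, 23.6]
grip_width: 0.627
grip_force: 60.0
```

Emit:
send_rows --newtons 60 --steps '[{"tx": 0,"ty": 0,"tz": 0.025,"turn": 0,"grip": 0.4},{"tx": 0,"ty": 0,"tz": 0.015,"turn": 0,"grip": 0.4},{"tx": 0,"ty": 0,"tz": 0,"turn": 0,"grip": 0.4},{"tx": 0,"ty": 0,"tz": 0,"turn": 0,"grip": 0.4}]'

```text
time: 11.85
position: [0.5659, -0.1574, 0.0466]
tool_rot: [1.86, 2.53, -0.006]
ft_force: [-16.9, 2.2, 38.0]
grip_width: 0.628
grip_force: 60.0
```

The force rose with no further travel and the underside is at about 30 mm, so the cover is seated. Releasing and backing off to look.

Emit:
send_rows --steps '[{"tx": 0,"ty": 0,"tz": -0.03,"turn": 0,"grip": 0.4},{"tx": 0,"ty": 0,"tz": 0,"turn": 0,"grip": 0.9},{"tx": 0,"ty": 0,"tz": 0,"turn": 0,"grip": 0.9},{"tx": 0,"ty": 0,"tz": 0,"turn": 0,"grip": 0.9},{"tx": 0,"ty": 0,"tz": -0.2,"turn": 0,"grip": 0.9},{"tx": 0,"ty": 0,"tz": -0.5,"turn": 0,"grip": 0.9},{"tx": -0.3,"ty": 0,"tz": -0.8,"turn": 0,"grip": 0.9},{"tx": -0.5,"ty": 0,"tz": -0.8,"turn": 0,"grip": 0.9},{"tx": 0,"ty": 0,"tz": 0,"turn": 0,"grip": 0.9},{"tx": 0,"ty": 0,"tz": 0,"turn": 0,"grip": 0.9}]'

```text
time: 13.1
position: [0.5795, -0.2027, 0.1799]
tool_rot: [-1.86, -2.531, -0.0]
ft_force: [-0.4, 0.8, 0.2]
grip_width: 0.903
grip_force: 0.0
```

```bash
python3 - <<'E'
from h import *
a=wimg();save(a,'w5');s=ctrl.get_image('scene');save(s,'scene2')
go(.5286,-.0413,.15,np.radians(17.45))
o=np.zeros((560,800,3),np.uint8);d=cv2.resize(a['pixels'][:280,180:380],None,fx=2,fy=2,interpolation=cv2.INTER_CUBIC);o[:,:400]=d
e=cv2.resize(s['pixels'][165:235,165:285],None,fx=3.33,fy=3.33,interpolation=cv2.INTER_CUBIC);o[:e.shape[0],400:400+e.shape[1]]=e
cv2.imwrite('pics/c4.png',o[:,:,::-1])
E
```

```text
t 13.2 pos [ 0.5789 -0.2019  0.1788] yaw_y 17.45 tilt [-0.0023  0.0012 -1.    ] units xyz [2.805 0.004 0.484] max rows 3.0 F [0.8 0.  0.5] q7 0.42 turn units(tool z down) -0.0
```

View pics/c4.png

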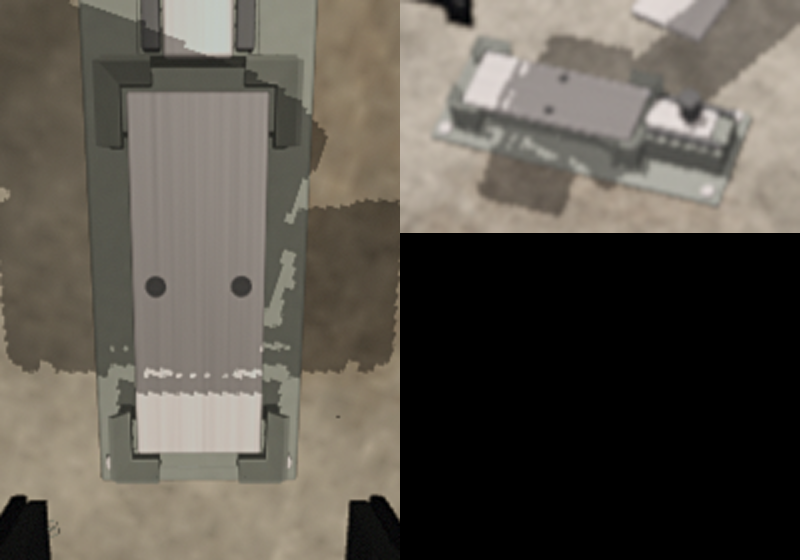

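The cover lies centred in the nest with its corners at (127,92), (268,92), (262,453) and (137,453), clear of all four guides. The bolt is still back. I'll press each end with shut fingers to be sure both are down.

Emit:
send_rows --newtons 20 --steps '[{"tx": -0.08,"ty": 0,"tz": 0,"turn": 0,"grip": 0},{"tx": 0,"ty": 0,"tz": 0,"turn": 0,"grip": 0},{"tx": 0,"ty": 0,"tz": 0.3,"turn": 0,"grip": 0},{"tx": 0,"ty": 0,"tz": 0.6,"turn": 0,"grip": 0},{"tx": 0,"ty": 0,"tz": 0.6,"turn": 0,"grip": 0},{"tx": 0,"ty": 0,"tz": 0.4,"turn": 0,"grip": 0},{"tx": 0,"ty": 0,"tz": 0.15,"turn": 0,"grip": 0},{"tx": 0,"ty": 0,"tz": 0.05,"turn": 0,"grip": 0},{"tx": 0,"ty": 0,"tz": 0.05,"turn": 0,"grip": 0},{"tx": 0,"ty": 0,"tz": 0.01,"turn": 0,"grip": 0},{"tx": 0,"ty": 0,"tz": 0,"turn": 0,"grip": 0}]'

```text
time: 14.58
position: [0.5826, -0.2077, 0.0525]
tool_rot: [1.859, 2.529, 0.001]
ft_force: [-0.5, 1.3, 6.0]
grip_width: 0.008
grip_force: 3.0
```

Emit:
send_rows --steps '[{"tx": 0,"ty": 0,"tz": 0.03,"turn": 0,"grip": 0},{"tx": 0,"ty": 0,"tz": 0.02,"turn": 0,"grip": 0},{"tx": 0,"ty": 0,"tz": 0,"turn": 0,"grip": 0},{"tx": 0,"ty": 0,"tz": 0,"turn": 0,"grip": 0}]'

```text
time: 15.08
position: [0.5826, -0.2077, 0.0524]
tool_rot: [1.859, 2.529, -0.001]
ft_force: [-8.2, 2.2, 22.8]
grip_width: 0.002
grip_force: 11.3
```

Emit:
send_rows --steps '[{"tx": 0,"ty": 0,"tz": -0.5,"turn": 0,"grip": 0},{"tx": 0.5,"ty": 0,"tz": 0,"turn": 0,"grip": 0},{"tx": 0.7,"ty": 0,"tz": 0,"turn": 0,"grip": 0},{"tx": 0.53,"ty": 0,"tz": 0,"turn": 0,"grip": 0},{"tx": 0,"ty": 0,"tz": 0.3,"turn": 0,"grip": 0},{"tx": 0,"ty": 0,"tz": 0.1,"turn": 0,"grip": 0},{"tx": 0,"ty": 0,"tz": 0.05,"turn": 0,"grip": 0},{"tx": 0,"ty": 0,"tz": 0.03,"turn": 0,"grip": 0},{"tx": 0,"ty": 0,"tz": 0.02,"turn": 0,"grip": 0},{"tx": 0,"ty": 0,"tz": 0,"turn": 0,"grip": 0},{"tx": 0,"ty": 0,"tz": 0,"turn": 0,"grip": 0}]'

```text
time: 16.45
position: [0.5499, -0.1096, 0.0522]
tool_rot: [-1.862, -2.529, 0.007]
ft_force: [-16.3, 3.8, 39.3]
grip_width: 0.003
grip_force: 19.4
```

Both ends stand rigid at the same height (52.4 and 52.2 mm), so the cover is flat. Now to the knob.

Emit:
send_rows --newtons 20 --steps '[{"tx": 0,"ty": 0,"tz": -0.5,"turn": 0,"grip": 0},{"tx": 0,"ty": 0,"tz": -0.8,"turn": 0,"grip": 0.6},{"tx": 0.59,"ty": 0,"tz": 0,"turn": 0,"grip": 0.6},{"tx": 0.6,"ty": 0,"tz": 0,"turn": 0,"grip": 0.6},{"tx": 0,"ty": 0,"tz": 0,"turn": 0,"grip": 0.6},{"tx": 0,"ty": 0,"tz": 0,"turn": 0,"grip": 0.6},{"tx": 0,"ty": 0,"tz": 0,"turn": 0,"grip": 0.6}]'

```text
time: 17.32
position: [0.5293, -0.0423, 0.1253]
tool_rot: [-1.864, -2.529, 0.0]
ft_force: [0.9, 0.8, 0.4]
grip_width: 0.568
grip_force: 0.0
```

```bash
python3 - <<'E'
from h import *
go(.5286,-.0413,.076,np.radians(17.45))
E
```

```text
t 17.32 pos [ 0.5293 -0.0423  0.1253] yaw_y 17.22 tilt [-0. -0. -1.] units xyz [ 0.019 -0.006  0.821] max rows 1.0 F [0.9 0.8 0.4] q7 0.18 turn units(tool z down) -0.03
```

Emit:
send_rows --newtons 20 --steps '[{"tx": 0.02,"ty": 0,"tz": 0.3,"turn": -0.03,"grip": 0.6},{"tx": 0,"ty": 0,"tz": 0.3,"turn": 0,"grip": 0.6},{"tx": 0,"ty": 0,"tz": 0.22,"turn": 0,"grip": 0.6},{"tx": 0,"ty": 0,"tz": 0,"turn": 0,"grip": 0.6},{"tx": 0,"ty": 0,"tz": 0,"turn": 0,"grip": 0.1},{"tx": 0,"ty": 0,"tz": 0,"turn": 0,"grip": 0.1},{"tx": 0,"ty": 0,"tz": 0,"turn": 0,"grip": 0.1},{"tx": 0,"ty": 0,"tz": 0,"turn": 0,"grip": 0.1},{"tx": 0,"ty": 0,"tz": 0,"turn": 0,"grip": 0.1}]'

```text
time: 18.45
position: [0.5286, -0.0395, 0.0765]
tool_rot: [1.855, 2.535, -0.0]
ft_force: [-1.2, 0.1, 3.2]
grip_width: 0.223
grip_force: 20.0
```

The knob is gripped at 19.4 mm. Pulling the bolt.

Emit:
send_rows --newtons 30 --steps '[{"tx": -0.04,"ty": 0,"tz": 0,"turn": 0,"grip": 0.1},{"tx": -0.08,"ty": 0,"tz": 0,"turn": 0,"grip": 0.1},{"tx": -0.08,"ty": 0,"tz": 0,"turn": 0,"grip": 0.1},{"tx": -0.08,"ty": 0,"tz": 0,"turn": 0,"grip": 0.1},{"tx": -0.08,"ty": 0,"tz": 0,"turn": 0,"grip": 0.1},{"tx": -0.08,"ty": 0,"tz": 0,"turn": 0,"grip": 0.1},{"tx": -0.06,"ty": 0,"tz": 0,"turn": 0,"grip": 0.1},{"tx": -0.04,"ty": 0,"tz": 0,"turn": 0,"grip": 0.1},{"tx": 0,"ty": 0,"tz": 0,"turn": 0,"grip": 0.1},{"tx": 0,"ty": 0,"tz": 0,"turn": 0,"grip": 0.1}]'

```text
time: 19.7
position: [0.5382, -0.0696, 0.0765]
tool_rot: [-1.854, -2.535, -0.0]
ft_force: [-3.6, 2.2, 4.3]
grip_width: 0.215
grip_force: 30.0
```

Emit:
send_rows --steps '[{"tx": -0.03,"ty": 0,"tz": 0,"turn": 0,"grip": 0.1},{"tx": -0.03,"ty": 0,"tz": 0,"turn": 0,"grip": 0.1},{"tx": -0.03,"ty": 0,"tz": 0,"turn": 0,"grip": 0.1},{"tx": 0,"ty": 0,"tz": 0,"turn": 0,"grip": 0.1},{"tx": 0,"ty": 0,"tz": 0,"turn": 0,"grip": 0.1}]'

```text
time: 20.32
position: [0.5383, -0.07, 0.0765]
tool_rot: [-1.847, -2.532, -0.003]
ft_force: [-7.2, 10.2, 9.5]
grip_width: 0.217
grip_force: 30.0
```

The bolt is on its stop: the force rises without any travel. I release it, retreat and look.

Emit:
send_rows --steps '[{"tx": 0.08,"ty": 0,"tz": 0,"turn": 0,"grip": 0.1},{"tx": 0,"ty": 0,"tz": 0,"turn": 0,"grip": 0.6},{"tx": 0,"ty": 0,"tz": 0,"turn": 0,"grip": 0.6},{"tx": 0,"ty": 0,"tz": 0,"turn": 0,"grip": 0.6},{"tx": 0,"ty": 0,"tz": -0.4,"turn": 0,"grip": 0.6},{"tx": 0,"ty": 0,"tz": -0.8,"turn": 0,"grip": 0.6},{"tx": -0.6,"ty": 0,"tz": -0.8,"turn": 0,"grip": 0.6},{"tx": -0.8,"ty": 0,"tz": 0,"turn": 0,"grip": 0.6},{"tx": 0,"ty": 0,"tz": 0,"turn": 0,"grip": 0.6},{"tx": 0,"ty": 0,"tz": 0,"turn": 0,"grip": 0.6}]'

```text
time: 21.58
position: [0.5636, -0.1506, 0.1956]
tool_rot: [-1.855, -2.534, -0.001]
ft_force: [-0.3, 0.8, 0.5]
grip_width: 0.602
grip_force: 0.0
```

```bash
python3 - <<'E'
from h import *
a=wimg();save(a,'w6');print(a['cam_to_world'][:3,3])
cv2.imwrite('pics/c5.png',cv2.resize(a['pixels'][:280,150:420],None,fx=2,fy=2,interpolation=cv2.INTER_CUBIC)[:,:,::-1])
E
```

```text
[ 0.53850623 -0.07234271  0.34350611]
```

View pics/c5.png

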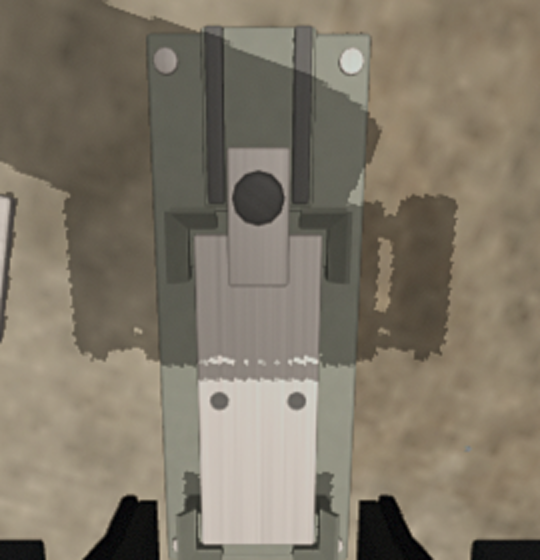

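The picture shows the bolt across the cover end: its front edge at (258,285) overlaps the cover edge at row 235, and the knob is at (258,198). The cover lies centred, so I hand the job in.

```bash
python3 -c "
from bench import ctrl
print(ctrl.close_job())"
```

```text
the job is handed in; nothing more can be done
None
```

The cover is pressed flat on both seats, the bolt is pulled to its stop over the cover's end, and the job is handed in; the hand-in returned no verdict.

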